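Shut the cassette warming tank and start it

TASK

With the fingertips, gently push the half-open lid of the cassette warming tank down until it is fully shut, without slamming it. Then lightly press the green start button on the control panel until it is down, let it come back up and withdraw. Leave the yellow and blue buttons, the specimen pot, the loose cassette and the slide box alone; nothing is to be picked up.

Things in the scene. Friction and masses are not known exactly. Their poses are not given: they have to be found in the camera images.
- tank: Fixed white warming tank standing on the bench, 210 (x) x 250 (y) x 110 mm high, open on top under its lid, steel-lined with cassettes inside. Origin: centre of its underside; z up, +x points to the hinge side (away from the robot at yaw 0).
- lid_hinge (a point): Middle of the lid's hinge line on the tank's far top rim (x = +105 mm, z = 113 mm in the tank's frame). Its axes are the tank's; the hinge line is its y axis. It does not turn with the lid.
- lid_patch (a point): Centre of the blue touch patch (45 x 100 mm) on the outer (upper) face of the lid, near the edge opposite the hinge. It turns with the lid: z is the lid's outward normal, x points to the hinge. In the lid it lies 177.5 mm from the hinge line along the lid and 16 mm above the lid's lower face, which holds the hinge line.
- lid (a joint): Angle of the tank's grey lid (210 x 250 x 16 mm, 0.4 kg): 0 shut flat on its gasket against a hard stop, positive raised, stop at 1.2 rad; starts half open at 0.45 to 0.95. A stiff friction hinge keeps it where it is left; a push of about 2 to 8 N near the free edge moves it down. Over 60 N on it is too rough, as is closing faster than 2 rad/s.
- panel: Fixed grey control panel lying on the bench, 110 x 200 x 35 mm high, white top face. Three round push buttons stand in a row along its y axis, 55 mm apart, in an order that changes. Origin: centre of its underside, z up.
- green_top (a point): Centre of the top face of the green start button (28 mm across, pressed straight down). It moves with the button.
- green (a joint): Travel of the green button, m: 0 up, 0.006 fully down, spring return; starts to move at about 1.5 N, needs about 5 N to reach the bottom. It counts as pressed from 0.004. More than 25 N on it is too rough.
- yellow_top (a point): Centre of the top face of the yellow button, same size; not to be pressed.
- yellow (a joint): Travel of the yellow button, m, as the green one's.
- blue_top (a point): Centre of the top face of the blue button, same size; not to be pressed.
- blue (a joint): Travel of the blue button, m, as the green one's.
- pot: Loose specimen pot with orange cap, 44 mm across, 58 mm high, 80 g, standing beyond the panel. Origin: centre of its underside.
- cassette: Loose yellow tissue cassette lying on the bench on the robot's side of the panel, 40 x 28 x 12 mm, 20 g. Origin: centre of its underside.
- slidebox: Loose blue slide box lying on the bench on the robot's side of the tank, 75 x 90 x 34 mm, 250 g. Origin: centre of its underside.
Things that resemble listed ones, but are neither listed nor needed, are in the scene too. What is shaped like the pot but purple or turquoise is not meant.

How it is judged:
By the outcome, as a careful person would: the job done as asked, in the order asked, and still so for the second after the job is handed in, with the robot touching nothing.
It also fails if it takes over 42 s, if anything falls off the work surface, if the arm or the gripper's body presses on something with over 40 N, if the wrist force passes 120 N, or if a joint passes its speed limit or range.

ROBOT

A 6-joint arm with a two-finger parallel gripper is mounted at the origin on the work surface. World frame = base frame: x ahead of the robot, y to its left, z up, the work surface at z = 0. Lengths are in m, angles in rad, forces in N, time in s.
With the tool pointing down it reaches from about 0.425 to 0.95 m from the base axis. Payload 3.5 kg.
Tool frame: the origin (TCP) lies at the very end of the fingers, on their centre line; the grasp point (between the pads) lies 19 mm behind it; y points along the fingers, z is the direction in which the jaws open and shut, and the axes are right-handed (so a half turn about y gives the same grasp; the last joint's range is limited). The gripper opens to 85 mm and grips with 20 to 120 N. Pads are 22 mm wide; open, the fingers measure 114 mm over their backs; the gripper's body (76 mm by 85 mm) begins 54 mm behind the grasp point. The pads swing forward as they close: fully open they stand 13 mm farther back than shut.
Start: joints at [1.171, 0.286, 1.577, -0, 1.279, -0.15], TCP at [0.167, 0.654, 0.231] pointing down, gripper open.
Joint ranges: [-2.77, 2.77], [-0.9, 2.22], [0.21, 2.48], [-1.53, 4.67], [0.24, 2.81], [-2.84, 2.84]. Speed limits (rad/s): [2.79, 2.79, 3.14, 3.14, 3.14, 3.14].

INTERFACE

Orientations are given as a unit quaternion [x, y, z, w].
In Python, from plant import ctrl, cams gives the robot as it stands.
- The arm moves only by the tool play_rows, never from a script. Its argument "steps" is a list of rows, each an object of numbers: "claw": the finger opening in cm, from 0 to 8.54; "tx", "ty", "tz": the shift along the tool's x, y, z in cm; "ax", "ay", "az": the turn, a rotation vector about the tool's x, y, z in degrees. A call has 1 to 12 rows; each row is the pose to reach, as a shift and turn from the pose commanded when the call began, along the tool's axes at that moment; what a row does not reach only later rows make up. A row lasts 1/12 s, in which the tool goes at most 41.7 mm and 7.16 degrees, less where a joint would pass 70% of its speed; a pose out of reach is approached as far as the arm can. A call with a gripper value outside its range is refused whole. The fingers move at their own pace and stop on an object; "grip_force" is the grip in N (left out, the last holds). Time passes only in rows, so rows that repeat a pose let the fingers close. It gives the time, the measured TCP pose, the force and the opening at its end, in the units of the state.
- ctrl.get_state(): the state, without advancing time (a new reading comes with each control period).
- cams.read_camera(name): name is "side" or "top" or "wrist"; returns (picture, depth): 384x512x3 uint8, blue, green, red; 384x512 float32, m along the optical axis (not along the pixel's ray), 0 where there is no reading.
- cams.camera_model(name): a dict with "intrinsics" (3x3 intrinsics, pixels), "distortion" ([k1, k2, p1, p2, k3] as OpenCV has them; the pictures are not rectified), "rvec" (rotation vector, rad) and "tvec" (3), from world to camera coordinates, as OpenCV has them; the wrist camera has in their place "tool_from_camera" (4x4, takes a point from camera to tool coordinates, whose origin is the TCP and whose axes are the tool frame's). Camera axes: x right, y down, z forward; pixel columns grow to the right and rows downward; lengths in m; the calibration is good to about 2 mm. A picture is of the moment at which its call begins: read the wrist's pose just before it. camera_model takes no time and is no camera call.
- ctrl.sign_off(): hands the job in, once; it reports no verdict.
The state is a dict: "time": time; "qpos": joint angles; "dq": joint speeds; "joint_efforts": joint torques, N m; "eef_pos": TCP position; "tcp_rot": TCP orientation; "contact_force": force on the tool from outside, world axes, zero at the start; "wrist_torque": the same for the moment, N m; "opening": opening from 0.0 (shut) to 1.0 (fully open).
Only numpy, scipy, OpenCV 4.12 (cv2) and the standard library are available. Lean on these libraries where they do the work, as an engineer would, in place of code of your own. Each camera call takes 0.05 s, during which the arm holds its last target.

## Working session

There is one attempt and no reset: what is moved stays moved. The work goes in short steps, Python scripts to look and compute and a tool call to move; the robot and the scene stay as the last step left them, time stands still between calls to the robot, and variables do not carry over. Pictures are saved under pics/ and viewed, and the job is handed in when it is done.

Besides the shell and the picture viewer there is one more tool, called after "Emit:" by a JSON object that holds its "method" and its "body", one argument or row to a line. play_rows: Moves the arm, as the interface text tells. Its arguments: {"type":"object","properties":{"steps":{"type":"array","items":{"type":"object","properties":{"claw":{"type":"number"},"tx":{"type":"number"},"ty":{"type":"number"},"tz":{"type":"number"},"ax":{"type":"number"},"ay":{"type":"number"},"az":{"type":"number"}}}},"grip_force":{"type":"number"}},"required":["steps"]}

```bash
mkdir -p pics; cat > h.py <<'E'
import numpy as np, cv2
from plant import ctrl, cams
from scipy.spatial.transform import Rotation as R
def cloud(name,d,st=None):
    m=cams.camera_model(name); K=np.array(m["intrinsics"],float); D=np.array(m["distortion"],float)
    h,w=d.shape; uv=np.stack(np.meshgrid(np.arange(w),np.arange(h)),-1).reshape(-1,1,2).astype(float)
    n=cv2.undistortPoints(uv,K,D).reshape(h,w,2)
    P=np.concatenate([n*d[...,None],d[...,None]],-1)
    if name=="wrist":
        T=np.array(m["tool_from_camera"]); P=P@T[:3,:3].T+T[:3,3]
        return P@R.from_quat(st["tcp_rot"]).as_matrix().T+np.array(st["eef_pos"])
    Rm=cv2.Rodrigues(np.array(m["rvec"],float))[0]; t=np.array(m["tvec"],float).ravel()
    return (P-t)@Rm
E
python3 - <<'E'
from h import *
s=ctrl.get_state();print(s)
for n in("top","side","wrist"):
    s=ctrl.get_state();p,d=cams.read_camera(n);cv2.imwrite(f"pics/{n}0.png",p);np.savez(f"{n}0.npz",p=p,d=d,c=cloud(n,d,s))
E
```

```text
{'time': 0.0, 'qpos': array([ 1.17099246e+00,  2.87180368e-01,  1.57818777e+00,  3.25843594e-06,
        1.27858426e+00, -1.49977136e-01]), 'dq': array([ 4.85853688e-04,  7.05297912e-05, -8.48473912e-04,  6.51073756e-04,
       -1.97060524e-03,  7.81812692e-04]), 'joint_efforts': array([-7.95868254e-04, -4.05964887e+01, -2.92634743e+01, -1.66599630e-04,
        5.94479192e-03,  7.01094862e-06]), 'eef_pos': array([0.16658104, 0.65344341, 0.22993154]), 'tcp_rot': array([ 0.70239948, -0.08832536,  0.08787031, -0.70079413]), 'contact_force': array([-0.27138693,  0.38089864,  0.71848504]), 'wrist_torque': array([-0.02794401,  0.01393271, -0.00419967]), 'opening': 1.000488301874643}
```

View pics/top0.png

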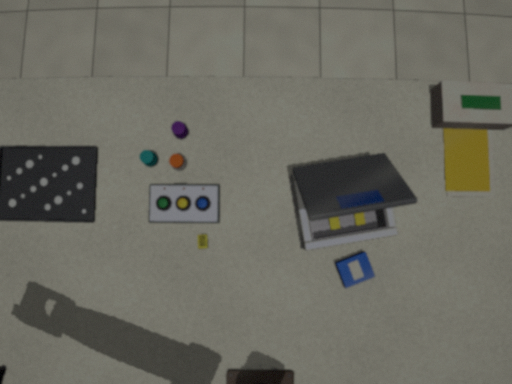

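View pics/side0.png

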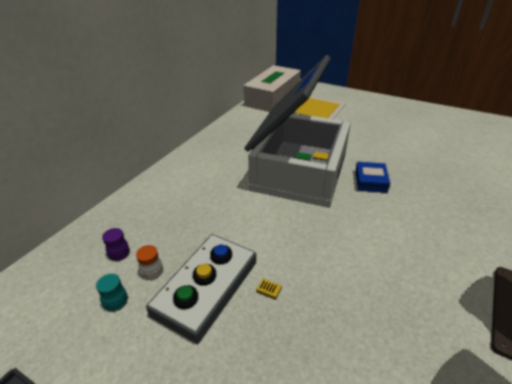

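View pics/wrist0.png

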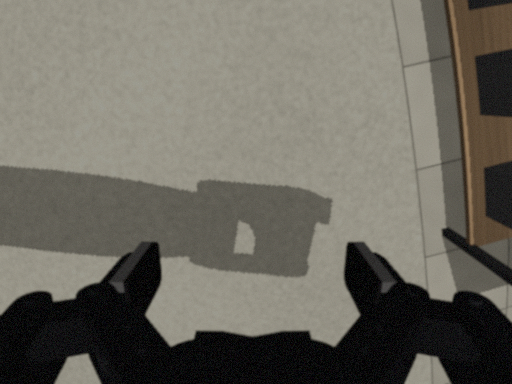

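The top view shows the panel near (184,203), with green at (163,203), yellow at (183,203) and blue at (203,203). The lid is near (350,185), its blue patch at about (360,200), and the slide box at (355,269). Next I measure these.

```bash
python3 - <<'E'
from h import *
z=np.load("top0.npz");p=z["p"];c=z["c"]
hsv=cv2.cvtColor(p,cv2.COLOR_BGR2HSV)
def blob(nm,lo,hi,box):
    x0,y0,x1,y1=box;m=cv2.inRange(hsv,lo,hi)>0;k=np.zeros_like(m);k[y0:y1,x0:x1]=1;m&=k
    q=c[m];print(nm,m.sum(),"px",np.argwhere(m).mean(0)[::-1].round(1),"med",np.median(q,0).round(4),"rng",q.min(0).round(3),q.max(0).round(3));return m
blob("green",(45,80,30),(80,255,255),(140,185,225,222))
blob("yellow",(20,100,60),(35,255,255),(140,185,225,222))
blob("blue",(100,100,40),(130,255,255),(140,185,225,222))
m=blob("patch",(105,120,30),(130,255,255),(300,160,410,225))
blob("box",(100,120,30),(130,255,255),(325,240,390,300))
blob("pot",(5,120,60),(15,255,255),(160,140,200,180))
blob("cass",(20,100,60),(35,255,255),(190,230,215,255))
# panel
b=np.zeros(m.shape,bool);b[175:230,140:230]=1
q=c[b&(c[...,2]>.025)&(c[...,2]<.06)];print("panel",cv2.minAreaRect(q[:,:2].astype(np.float32)))
# lid plane
b[:]=0;b[150:225,285:420]=1
m=b&(c[...,2]>.14);q=c[m]
from numpy.linalg import svd
for _ in range(4):
    ctr=np.median(q,0) if _==0 else q.mean(0);n=svd(q-ctr,full_matrices=False)[2][2];n*=np.sign(n[2]);r=(q-ctr)@n;q=q[abs(r)<.005]
print("lid n",n,len(q),ctr,"angle",np.arccos(n[2]),"yaw",np.arctan2(-n[1],-n[0]),r.std())
print(q.min(0),q.max(0)); 
ax=np.array([-n[0],-n[1],0]);ax/=np.linalg.norm(ax);ay=np.cross([0,0,1],ax);al=np.cross(ay,n)
print("along",np.percentile(q@al,[.5,99.5]),"lat",np.percentile(q@ay,[.5,99.5]),ax,ay,al)
t=c[(c[...,2]>.095)&(c[...,2]<.118)&(np.roll(b,0))];print(len(t))
E
```

```text
green 100 px [162.9 202.6] med [0.5644 0.275  0.0572] rng [0.551 0.262 0.045] [0.581 0.292 0.063]
yellow 99 px [182.  202.7] med [0.5648 0.2222 0.0565] rng [0.551 0.209 0.044] [0.582 0.237 0.066]
blue 104 px [202.  202.7] med [0.5655 0.1664 0.0571] rng [0.502 0.024 0.043] [0.582 0.182 1.195]
patch 450 px [361.7 199. ] med [ 0.5666 -0.2223  0.2647] rng [ 0.502 -0.268  0.241] [0.589 0.024 1.195]
box 556 px [353.4 268. ] med [ 0.3911 -0.25    0.0349] rng [ 0.338 -0.311  0.014] [0.502 0.024 1.195]
pot 152 px [176.3 160.3] med [0.6839 0.241  0.0593] rng [0.664 0.224 0.002] [0.71  0.259 0.066]
cass 125 px [202.2 241.3] med [0.4592 0.1697 0.0131] rng [ 0.439  0.156 -0.   ] [0.477 0.182 0.019]
panel ((0.5651956796646118, 0.22285886108875275), (0.19967448711395264, 0.107682004570961), 89.61180877685547)
lid n [0.77886897 0.12871894 0.61383594] 594 [ 0.59522077 -0.21053606  0.22550947] angle 0.9098857531135596 yaw -2.977809120086655 0.001050783626435289
[ 0.58253812 -0.33666186  0.19162285] [ 0.60808982 -0.08377233  0.25072611]
along [-0.19480776 -0.13140884] lat [0.18123817 0.42839271] [-0.98661743 -0.16305226  0.        ] [ 0.16305226 -0.98661743  0.        ] [-0.60562124 -0.10008734  0.78943362]
492
```

```bash
python3 - <<'E'
from h import *
z=np.load("top0.npz");p=z["p"];c=z["c"];d=z["d"]
for r in range(150,250,5): print(r,[tuple(c[r,k].round(3)) if d[r,k]>0 else 0 for k in (325,345,365,385)])
b=np.zeros(d.shape,bool);b[150:225,285:420]=1
q0=c[b&(d>0)&(c[...,2]>.12)&(c[...,2]<.4)]
rng=np.random.default_rng(0);best=0
for i in range(1000):
    a=q0[rng.choice(len(q0),3,False)];n=np.cross(a[1]-a[0],a[2]-a[0]);L=np.linalg.norm(n)
    if L<1e-6:continue
    n/=L;k=abs((q0-a[0])@n)<.004
    if k.sum()>best:best=k.sum();q=q0[k]
ctr=q.mean(0);n=np.linalg.svd(q-ctr,full_matrices=False)[2][2];n*=np.sign(n[2])
print("n",n,best,len(q0),"ang",np.arccos(n[2]),"yaw",np.arctan2(n[1],n[0]))
ax=np.array([n[0],n[1],0]);ax/=np.linalg.norm(ax);ay=np.cross([0,0,1],ax);al=np.cross(ay,n)
print("along",np.percentile((q-ctr)@al,[.3,1,99,99.7]),"lat",np.percentile((q-ctr)@ay,[.3,1,99,99.7]),ctr,ax,ay,al)
b[:]=0;b[200:260,285:420]=1
t=c[b&(d>0)&(c[...,2]>.095)&(c[...,2]<.125)];print("rim",len(t),cv2.minAreaRect(t[:,:2].astype(np.float32)),t.min(0),t.max(0))
E
```

```text
150 [(np.float64(0.727), np.float64(-0.183), np.float64(0.005)), (np.float64(0.729), np.float64(-0.242), np.float64(0.001)), (np.float64(0.729), np.float64(-0.301), np.float64(0.005)), (np.float64(0.73), np.float64(-0.362), np.float64(0.001))]
155 [(np.float64(0.713), np.float64(-0.183), np.float64(0.001)), (np.float64(0.714), np.float64(-0.242), np.float64(0.001)), (np.float64(0.714), np.float64(-0.301), np.float64(0.003)), (np.float64(0.691), np.float64(-0.318), np.float64(0.137))]
160 [(np.float64(0.698), np.float64(-0.184), np.float64(-0.001)), (np.float64(0.677), np.float64(-0.213), np.float64(0.133)), (np.float64(0.676), np.float64(-0.263), np.float64(0.143)), (np.float64(0.674), np.float64(-0.31), np.float64(0.159))]
165 [(np.float64(0.663), np.float64(-0.16), np.float64(0.136)), (np.float64(0.661), np.float64(-0.209), np.float64(0.15)), (np.float64(0.66), np.float64(-0.258), np.float64(0.161)), (np.float64(0.66), np.float64(-0.306), np.float64(0.171))]
170 [(np.float64(0.647), np.float64(-0.156), np.float64(0.158)), (np.float64(0.646), np.float64(-0.205), np.float64(0.168)), 
[... 3622 characters left out ...]
float64(-0.241), np.float64(0.002)), (np.float64(0.452), np.float64(-0.298), np.float64(0.003)), (np.float64(0.452), np.float64(-0.357), np.float64(0.003))]
n [0.75041915 0.13156045 0.64773678] 5313 5666 ang 0.8661862832640855 yaw 0.1735522219869076
along [-0.09335927 -0.09218233  0.11105277  0.11328376] lat [-0.12510527 -0.1229264   0.12066749  0.12224124] [ 0.60553663 -0.20781558  0.21368796] [0.98497758 0.17268229 0.        ] [-0.17268229  0.98497758  0.        ] [ 0.63800621  0.11185267 -0.7618642 ]
rim 1504 ((0.5288804173469543, -0.22340404987335205), (0.13337065279483795, 0.2521305978298187), 9.726216316223145) [ 0.44487054 -0.35702007  0.09500028] [ 0.57330966 -0.08788489  0.11736447]
```

```bash
python3 - <<'E'
from h import *
p=cv2.imread("pics/top0.png")[130:290,270:430];cv2.imwrite("pics/c0.png",cv2.resize(p,None,fx=3.7,fy=3.7))
E
```

```text
(no output)
```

View pics/c0.png

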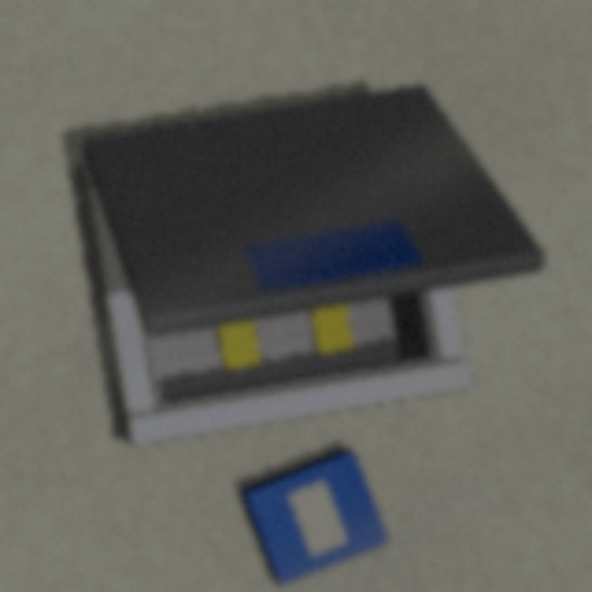

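```bash
cat > g.py <<'E'
from h import *
H=np.array([.668,-.197,.113]);yaw=.173
ax=np.array([np.cos(yaw),np.sin(yaw),0]);ay=np.array([-np.sin(yaw),np.cos(yaw),0]);ez=np.array([0,0,1.])
def lp(a,L=.1775,off=0): return H-ax*(L*np.cos(a))+ez*(L*np.sin(a))+(.016+off)*(ax*np.sin(a)+ez*np.cos(a))
def rel(P,s=None):
    s=s or ctrl.get_state();M=R.from_quat(s["tcp_rot"]).as_matrix();return ((np.array(P)-s["eef_pos"])@M*100).round(2)
E
python3 - <<'E'
from g import *
s=ctrl.get_state();M=R.from_quat(s["tcp_rot"]).as_matrix();print(M.round(3))
print(lp(.866),lp(0))
for P in [(.45,.4,.33),(.567,-.05,.36),(.567,-.215,.36)]:print(P,rel(P))
E
```

```text
[[ 0.969 -0.001  0.247]
 [-0.247 -0.002  0.969]
 [-0.    -1.    -0.002]]
[ 0.5667241  -0.21469764  0.25857553] [ 0.49314958 -0.22755455  0.129     ]
(0.45, 0.4, 0.33) [ 33.72  -9.95 -17.58]
(0.567, -0.05, 0.36) [ 56.18 -12.88 -58.3 ]
(0.567, -0.215, 0.36) [ 60.26 -12.85 -74.29]
```

Emit:
{"method": "play_rows", "body": {
  "steps": [
    {"claw": 0, "tx": 4, "ty": -3, "tz": -1, "ay": -4},
    {"claw": 0, "tx": 7.5, "ty": -5, "tz": -3, "ay": -8},
    {"claw": 0, "tx": 11, "ty": -7, "tz": -5, "ay": -12},
    {"claw": 0, "tx": 14.5, "ty": -9, "tz": -7, "ay": -16},
    {"claw": 0, "tx": 18, "ty": -10, "tz": -9, "ay": -20},
    {"claw": 0, "tx": 21.5, "ty": -11, "tz": -11, "ay": -24.4},
    {"claw": 0, "tx": 25, "ty": -12, "tz": -13, "ay": -24.4},
    {"claw": 0, "tx": 28.5, "ty": -12.8, "tz": -15, "ay": -24.4},
    {"claw": 0, "tx": 31.5, "ty": -12.8, "tz": -17.5, "ay": -24.4},
    {"claw": 0, "tx": 34, "ty": -12.8, "tz": -20.5, "ay": -24.4},
    {"claw": 0, "tx": 36, "ty": -12.8, "tz": -24, "ay": -24.4},
    {"claw": 0, "tx": 38, "ty": -12.8, "tz": -27.5, "ay": -24.4}
  ],
  "grip_force": 20
}}

```text
invalid input at $.steps[0]: expected keys claw, tx, ty, tz, ax, ay, az
```

```bash
python3 - <<'E'
from g import *
s=ctrl.get_state();M=R.from_quat(s["tcp_rot"]).as_matrix();print(s["time"],s["eef_pos"],s["contact_force"],s["opening"]);print(M.round(3))
for P in [(.567,-.05,.36),(.567,-.215,.36),lp(.866,off=.03)+[0,0,0]]:print(P,rel(P))
E
```

```text
0.15 [0.16665031 0.65357297 0.2302374 ] [0.34550378 0.7716443  1.58511693] 0.9995155374134407
[[ 0.969 -0.001  0.247]
 [-0.247 -0.002  0.969]
 [-0.    -1.    -0.002]]
(0.567, -0.05, 0.36) [ 56.18 -12.88 -58.3 ]
(0.567, -0.215, 0.36) [ 60.26 -12.85 -74.29]
[ 0.58923529 -0.21076388  0.2780119 ] [ 62.31  -4.66 -73.31]
```

All keys are required.

Emit:
{"method": "play_rows", "body": {
  "steps": [
    {"claw": 0, "tx": 4, "ty": -3, "tz": -1, "ax": 0, "ay": -4, "az": 0},
    {"claw": 0, "tx": 7.5, "ty": -5, "tz": -3, "ax": 0, "ay": -8, "az": 0},
    {"claw": 0, "tx": 11, "ty": -7, "tz": -5, "ax": 0, "ay": -12, "az": 0},
    {"claw": 0, "tx": 14.5, "ty": -9, "tz": -7, "ax": 0, "ay": -16, "az": 0},
    {"claw": 0, "tx": 18, "ty": -10, "tz": -9, "ax": 0, "ay": -20, "az": 0},
    {"claw": 0, "tx": 21.5, "ty": -11, "tz": -11, "ax": 0, "ay": -24.4, "az": 0},
    {"claw": 0, "tx": 25, "ty": -12, "tz": -13, "ax": 0, "ay": -24.4, "az": 0},
    {"claw": 0, "tx": 28.5, "ty": -12.8, "tz": -15, "ax": 0, "ay": -24.4, "az": 0},
    {"claw": 0, "tx": 31.5, "ty": -12.8, "tz": -17.5, "ax": 0, "ay": -24.4, "az": 0},
    {"claw": 0, "tx": 34, "ty": -12.8, "tz": -20.5, "ax": 0, "ay": -24.4, "az": 0},
    {"claw": 0, "tx": 36, "ty": -12.8, "tz": -24, "ax": 0, "ay": -24.4, "az": 0},
    {"claw": 0, "tx": 38, "ty": -12.8, "tz": -27.5, "ax": 0, "ay": -24.4, "az": 0}
  ],
  "grip_force": 20
}}

```text
time: 1.15
eef_pos: [0.4654, 0.3, 0.3588]
tcp_rot: [0.704, 0.062, -0.062, -0.704]
contact_force: [1.3, 0.1, 0.2]
opening: 0.004
```

```bash
python3 - <<'E'
from g import *
s=ctrl.get_state();M=R.from_quat(s["tcp_rot"]).as_matrix();print(s["time"],s["eef_pos"],s["contact_force"],s["opening"]);print(M.round(3))
for P in [(.567,-.05,.36),(.567,-.215,.36)]:print(P,rel(P))
E
```

```text
1.15 [0.46537434 0.29999424 0.35883502] [1.32048005 0.07204659 0.16784245] 0.004321318969371803
[[ 0.985 -0.001 -0.175]
 [ 0.175 -0.     0.985]
 [-0.001 -1.    -0.   ]]
(0.567, -0.05, 0.36) [  3.88  -0.11 -36.24]
(0.567, -0.215, 0.36) [  0.99  -0.1  -52.48]
```

Emit:
{"method": "play_rows", "body": {
  "steps": [
    {"claw": 0, "tx": 0, "ty": 0, "tz": -4, "ax": 0, "ay": 0, "az": 0},
    {"claw": 0, "tx": 0, "ty": 0, "tz": -8, "ax": 0, "ay": 0, "az": 0},
    {"claw": 0, "tx": 0, "ty": 0, "tz": -12, "ax": 0, "ay": 0, "az": 0},
    {"claw": 0, "tx": 0, "ty": 0, "tz": -16, "ax": 0, "ay": 0, "az": 0},
    {"claw": 0, "tx": 0, "ty": 0, "tz": -20, "ax": 0, "ay": 0, "az": 0},
    {"claw": 0, "tx": 0, "ty": 0, "tz": -24, "ax": 0, "ay": 0, "az": 0},
    {"claw": 0, "tx": 0.5, "ty": 0, "tz": -28, "ax": 0, "ay": 0, "az": 0},
    {"claw": 0, "tx": 1, "ty": 0, "tz": -32, "ax": 0, "ay": 0, "az": 0},
    {"claw": 0, "tx": 1, "ty": 0, "tz": -36, "ax": 0, "ay": 0, "az": 0},
    {"claw": 0, "tx": 1, "ty": 0, "tz": -40, "ax": 0, "ay": 0, "az": 0},
    {"claw": 0, "tx": 1, "ty": 0, "tz": -44, "ax": 0, "ay": 0, "az": 0},
    {"claw": 0, "tx": 1, "ty": 0, "tz": -48, "ax": 0, "ay": 0, "az": 0}
  ]
}}

```text
time: 2.15
eef_pos: [0.5584, -0.1708, 0.359]
tcp_rot: [-0.704, -0.062, 0.062, 0.705]
contact_force: [0.9, -0.3, 0.5]
opening: 0.006
```

Emit:
{"method": "play_rows", "body": {
  "steps": [
    {"claw": 0, "tx": 0, "ty": 0, "tz": -3, "ax": 0, "ay": 0, "az": 0},
    {"claw": 0, "tx": 0, "ty": 0, "tz": -4.5, "ax": 0, "ay": 0, "az": 0},
    {"claw": 0, "tx": 0, "ty": 0, "tz": -4.5, "ax": 0, "ay": 0, "az": 0},
    {"claw": 0, "tx": 0, "ty": 0, "tz": -4.5, "ax": 0, "ay": 0, "az": 0}
  ]
}}

```text
time: 2.48
eef_pos: [0.5663, -0.2131, 0.3587]
tcp_rot: [-0.704, -0.061, 0.062, 0.705]
contact_force: [-0.1, -0.2, 0.4]
opening: -0.0
```

```bash
python3 - <<'E'
from g import *
s=ctrl.get_state();M=R.from_quat(s["tcp_rot"]).as_matrix();print(s["time"],s["eef_pos"],s["contact_force"],s["qpos"]);print(M.round(3))
p,d=cams.read_camera("wrist");cv2.imwrite("pics/w1.png",p);np.savez("w1.npz",p=p,d=d,c=cloud("wrist",d,s))
c=cloud("wrist",d,s)
hsv=cv2.cvtColor(p,cv2.COLOR_BGR2HSV);m=(cv2.inRange(hsv,(105,120,30),(130,255,255))>0)&(d>0)&(c[...,2]>.18)
print(m.sum(),c[m].min(0),c[m].max(0),np.median(c[m],0),c[m].mean(0))
for a in [.866,.8,.7,.6,.5,.4,.3,.2,.1,0]:print(a,lp(a).round(4),rel(lp(a),s))
E
```

```text
2.4833 [ 0.56627274 -0.21308949  0.35868777] [-0.13894626 -0.16178436  0.43264174] [-5.27780028e-01  6.53597154e-02  1.59965128e+00  7.67782142e-04
  1.47827823e+00 -2.27365258e+00]
[[ 0.985 -0.001 -0.174]
 [ 0.174  0.002  0.985]
 [-0.001 -1.     0.002]]
2891 [ 0.5453516  -0.26839497  0.2421032 ] [ 0.58949979 -0.16669763  0.4442928 ] [ 0.56586413 -0.21821928  0.26263113] [ 0.56631781 -0.21795673  0.26196677]
0.866 [ 0.5667 -0.2147  0.2586] [ 0.02 10.01 -0.18]
0.8 [ 0.5575 -0.2163  0.2515] [-0.91 10.72 -0.18]
0.7 [ 0.5444 -0.2186  0.2396] [-2.24 11.91 -0.18]
0.6 [ 0.5326 -0.2207  0.2264] [-3.44 13.23 -0.18]
0.5 [ 0.5221 -0.2225  0.2121] [-4.5  14.66 -0.18]
0.4 [ 0.5131 -0.2241  0.1969] [-5.42 16.19 -0.18]
0.3 [ 0.5056 -0.2254  0.1807] [-6.17 17.8  -0.18]
0.2 [ 0.4998 -0.2264  0.1639] [-6.77 19.48 -0.19]
0.1 [ 0.4956 -0.2271  0.1466] [-7.19 21.21 -0.19]
0 [ 0.4931 -0.2276  0.129 ] [-7.43 22.97 -0.19]
```

View pics/w1.png

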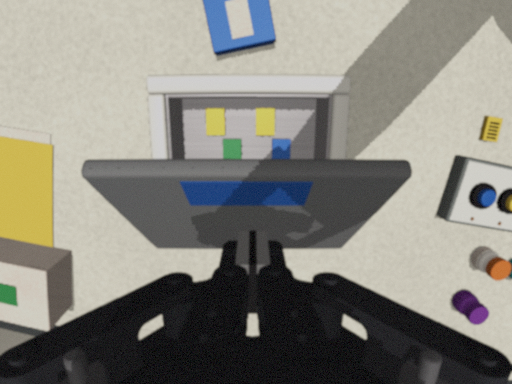

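The wrist view shows the touch patch centred near (246,193), with the shut fingers in line with it. The lid is at about 0.87 rad. I follow the lid's arc, with the robot-side edge of the fingertips at 185 mm from the hinge.

```bash
python3 - <<'E'
from g import *
s=ctrl.get_state()
for a in [.95,.9]+list(np.arange(.88,-.08,-.04)):print(round(a,2),rel(lp(a,.185)+.011*ax,s))
E
```

```text
0.95 [ 1.92  8.62 -0.27]
0.9 [ 1.13  9.12 -0.27]
0.88 [ 0.82  9.33 -0.27]
0.84 [ 0.22  9.76 -0.27]
0.8 [-0.36 10.22 -0.26]
0.76 [-0.93 10.7  -0.26]
0.72 [-1.47 11.2  -0.26]
0.68 [-2.   11.73 -0.26]
0.64 [-2.5  12.27 -0.26]
0.6 [-2.99 12.84 -0.26]
0.56 [-3.44 13.42 -0.26]
0.52 [-3.88 14.02 -0.26]
0.48 [-4.29 14.64 -0.26]
0.44 [-4.68 15.28 -0.26]
0.4 [-5.04 15.93 -0.26]
0.36 [-5.37 16.59 -0.26]
0.32 [-5.68 17.27 -0.26]
0.28 [-5.96 17.96 -0.26]
0.24 [-6.21 18.65 -0.26]
0.2 [-6.43 19.36 -0.26]
0.16 [-6.63 20.08 -0.26]
0.12 [-6.79 20.8  -0.26]
0.08 [-6.93 21.53 -0.26]
0.04 [-7.04 22.27 -0.26]
-0.0 [-7.12 23.01 -0.26]
-0.04 [-7.17 23.75 -0.26]
```

Approach to 0.95 and then on to 0.76. I'll check the force before continuing.

Emit:
{"method": "play_rows", "body": {
  "steps": [
    {"claw": 0, "tx": 1, "ty": 3.5, "tz": -0.3, "ax": 0, "ay": 0, "az": 0},
    {"claw": 0, "tx": 1.9, "ty": 6.5, "tz": -0.3, "ax": 0, "ay": 0, "az": 0},
    {"claw": 0, "tx": 1.9, "ty": 8.2, "tz": -0.3, "ax": 0, "ay": 0, "az": 0},
    {"claw": 0, "tx": 1.9, "ty": 8.6, "tz": -0.3, "ax": 0, "ay": 0, "az": 0},
    {"claw": 0, "tx": 1.1, "ty": 9.1, "tz": -0.3, "ax": 0, "ay": 0, "az": 0},
    {"claw": 0, "tx": 0.8, "ty": 9.3, "tz": -0.3, "ax": 0, "ay": 0, "az": 0},
    {"claw": 0, "tx": 0.2, "ty": 9.8, "tz": -0.3, "ax": 0, "ay": 0, "az": 0},
    {"claw": 0, "tx": -0.4, "ty": 10.2, "tz": -0.3, "ax": 0, "ay": 0, "az": 0},
    {"claw": 0, "tx": -0.9, "ty": 10.7, "tz": -0.3, "ax": 0, "ay": 0, "az": 0}
  ]
}}

```text
time: 3.28
eef_pos: [0.5586, -0.2178, 0.2549]
tcp_rot: [0.705, 0.064, -0.06, -0.704]
contact_force: [1.2, 1.4, 4.6]
opening: -0.001
```

```bash
python3 - <<'E'
from g import *
s=ctrl.get_state();print(s["time"],s["eef_pos"],s["contact_force"])
p,d=cams.read_camera("wrist");cv2.imwrite("pics/w2.png",p)
for a in np.arange(.76,-.06,-.04):print(round(a,2),rel(lp(a,.185)+.011*ax,s))
E
```

```text
3.2833 [ 0.5586283  -0.21780027  0.25491481] [1.22427268 1.35837814 4.60110948]
0.76 [-0.08  0.29  0.17]
0.72 [-0.62  0.79  0.17]
0.68 [-1.15  1.31  0.17]
0.64 [-1.66  1.85  0.18]
0.6 [-2.14  2.42  0.18]
0.56 [-2.61  3.    0.18]
0.52 [-3.04  3.6   0.18]
0.48 [-3.46  4.21  0.19]
0.44 [-3.85  4.85  0.19]
0.4 [-4.21  5.49  0.19]
0.36 [-4.55  6.16  0.19]
0.32 [-4.86  6.83  0.2 ]
0.28 [-5.14  7.52  0.2 ]
0.24 [-5.39  8.22  0.2 ]
0.2 [-5.62  8.92  0.2 ]
0.16 [-5.82  9.64  0.2 ]
0.12 [-5.99 10.36  0.21]
0.08 [-6.13 11.09  0.21]
0.04 [-6.24 11.82  0.21]
-0.0 [-6.32 12.56  0.21]
-0.04 [-6.38 13.3   0.21]
```

View pics/w2.png

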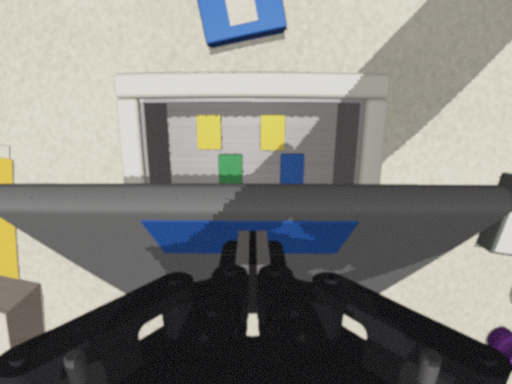

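Contact is about 5 N and gentle, with the fingertips on the patch near (250,240). I continue along the arc.

Emit:
{"method": "play_rows", "body": {
  "steps": [
    {"claw": 0, "tx": -0.55, "ty": 0.5, "tz": 0, "ax": 0, "ay": 0, "az": 0},
    {"claw": 0, "tx": -1.1, "ty": 1.0, "tz": 0, "ax": 0, "ay": 0, "az": 0},
    {"claw": 0, "tx": -1.6, "ty": 1.55, "tz": 0, "ax": 0, "ay": 0, "az": 0},
    {"claw": 0, "tx": -2.1, "ty": 2.1, "tz": 0, "ax": 0, "ay": 0, "az": 0},
    {"claw": 0, "tx": -2.55, "ty": 2.7, "tz": 0, "ax": 0, "ay": 0, "az": 0},
    {"claw": 0, "tx": -3.0, "ty": 3.3, "tz": 0, "ax": 0, "ay": 0, "az": 0},
    {"claw": 0, "tx": -3.4, "ty": 3.9, "tz": 0, "ax": 0, "ay": 0, "az": 0},
    {"claw": 0, "tx": -3.8, "ty": 4.55, "tz": 0, "ax": 0, "ay": 0, "az": 0},
    {"claw": 0, "tx": -4.15, "ty": 5.2, "tz": 0, "ax": 0, "ay": 0, "az": 0},
    {"claw": 0, "tx": -4.5, "ty": 5.85, "tz": 0, "ax": 0, "ay": 0, "az": 0},
    {"claw": 0, "tx": -4.8, "ty": 6.5, "tz": 0, "ax": 0, "ay": 0, "az": 0},
    {"claw": 0, "tx": -5.05, "ty": 7.2, "tz": 0, "ax": 0, "ay": 0, "az": 0}
  ]
}}

```text
time: 4.33
eef_pos: [0.5079, -0.2267, 0.1796]
tcp_rot: [0.704, 0.062, -0.062, -0.704]
contact_force: [-1.3, -2.0, 4.4]
opening: 0.002
```

```bash
python3 - <<'E'
from g import *
s=ctrl.get_state();print(s["time"],s["eef_pos"],s["contact_force"])
for a in np.arange(.28,-.06,-.02):print(round(a,2),rel(lp(a,.185)+.011*ax,s))
E
```

```text
4.3333 [ 0.50792553 -0.22671573  0.1795541 ] [-1.34714081 -1.96262573  4.35319435]
0.28 [0.04 0.01 0.17]
0.26 [-0.09  0.35  0.17]
0.24 [-0.21  0.7   0.17]
0.22 [-0.32  1.06  0.17]
0.2 [-0.43  1.41  0.17]
0.18 [-0.53  1.77  0.17]
0.16 [-0.63  2.13  0.17]
0.14 [-0.71  2.49  0.17]
0.12 [-0.79  2.85  0.17]
0.1 [-0.87  3.22  0.17]
0.08 [-0.93  3.58  0.17]
0.06 [-0.99  3.95  0.18]
0.04 [-1.04  4.32  0.18]
0.02 [-1.08  4.69  0.18]
-0.0 [-1.12  5.06  0.18]
-0.02 [-1.14  5.43  0.18]
-0.04 [-1.17  5.8   0.18]
```

Emit:
{"method": "play_rows", "body": {
  "steps": [
    {"claw": 0, "tx": -0.2, "ty": 0.6, "tz": 0, "ax": 0, "ay": 0, "az": 0},
    {"claw": 0, "tx": -0.4, "ty": 1.2, "tz": 0, "ax": 0, "ay": 0, "az": 0},
    {"claw": 0, "tx": -0.5, "ty": 1.7, "tz": 0, "ax": 0, "ay": 0, "az": 0},
    {"claw": 0, "tx": -0.6, "ty": 2.1, "tz": 0, "ax": 0, "ay": 0, "az": 0},
    {"claw": 0, "tx": -0.7, "ty": 2.5, "tz": 0, "ax": 0, "ay": 0, "az": 0},
    {"claw": 0, "tx": -0.8, "ty": 2.9, "tz": 0, "ax": 0, "ay": 0, "az": 0},
    {"claw": 0, "tx": -0.9, "ty": 3.3, "tz": 0, "ax": 0, "ay": 0, "az": 0},
    {"claw": 0, "tx": -0.95, "ty": 3.7, "tz": 0, "ax": 0, "ay": 0, "az": 0},
    {"claw": 0, "tx": -1.0, "ty": 4.0, "tz": 0, "ax": 0, "ay": 0, "az": 0},
    {"claw": 0, "tx": -1.0, "ty": 4.3, "tz": 0, "ax": 0, "ay": 0, "az": 0},
    {"claw": 0, "tx": -1.05, "ty": 4.5, "tz": 0, "ax": 0, "ay": 0, "az": 0},
    {"claw": 0, "tx": -1.1, "ty": 4.6, "tz": 0, "ax": 0, "ay": 0, "az": 0}
  ]
}}

```text
time: 5.33
eef_pos: [0.4979, -0.2282, 0.1339]
tcp_rot: [-0.704, -0.062, 0.062, 0.705]
contact_force: [1.3, 1.2, 2.4]
opening: -0.0
```

Emit:
{"method": "play_rows", "body": {
  "steps": [
    {"claw": 0, "tx": 0, "ty": 0.15, "tz": 0, "ax": 0, "ay": 0, "az": 0},
    {"claw": 0, "tx": 0, "ty": 0.3, "tz": 0, "ax": 0, "ay": 0, "az": 0},
    {"claw": 0, "tx": 0, "ty": 0.4, "tz": 0, "ax": 0, "ay": 0, "az": 0}
  ]
}}

```text
time: 5.58
eef_pos: [0.4975, -0.2283, 0.1301]
tcp_rot: [-0.704, -0.062, 0.062, 0.705]
contact_force: [-2.2, 1.5, 3.5]
opening: 0.0
```

Emit:
{"method": "play_rows", "body": {
  "steps": [
    {"claw": 0, "tx": 0, "ty": 0.1, "tz": 0, "ax": 0, "ay": 0, "az": 0},
    {"claw": 0, "tx": 0, "ty": 0.1, "tz": 0, "ax": 0, "ay": 0, "az": 0}
  ]
}}

```text
time: 5.75
eef_pos: [0.4975, -0.2284, 0.129]
tcp_rot: [-0.704, -0.062, 0.062, 0.704]
contact_force: [-0.7, 0.4, 2.4]
opening: 0.001
```

Emit:
{"method": "play_rows", "body": {
  "steps": [
    {"claw": 0, "tx": 0, "ty": 0.1, "tz": 0, "ax": 0, "ay": 0, "az": 0},
    {"claw": 0, "tx": 0, "ty": 0.1, "tz": 0, "ax": 0, "ay": 0, "az": 0}
  ]
}}

```text
time: 5.92
eef_pos: [0.4976, -0.2284, 0.129]
tcp_rot: [-0.704, -0.062, 0.062, 0.705]
contact_force: [-2.2, 2.0, 5.1]
opening: 0.002
```

Emit:
{"method": "play_rows", "body": {
  "steps": [
    {"claw": 0, "tx": 0, "ty": 0.1, "tz": 0, "ax": 0, "ay": 0, "az": 0},
    {"claw": 0, "tx": 0, "ty": 0.1, "tz": 0, "ax": 0, "ay": 0, "az": 0}
  ]
}}

```text
time: 6.08
eef_pos: [0.4976, -0.2284, 0.129]
tcp_rot: [-0.704, -0.062, 0.063, 0.705]
contact_force: [-4.1, 3.0, 10.0]
opening: 0.005
```

Force rises while z holds at 0.129, so this is the hard stop. I press slightly more, then lift.

Emit:
{"method": "play_rows", "body": {
  "steps": [
    {"claw": 0, "tx": 0, "ty": 0.1, "tz": 0, "ax": 0, "ay": 0, "az": 0},
    {"claw": 0, "tx": 0, "ty": 0.1, "tz": 0, "ax": 0, "ay": 0, "az": 0},
    {"claw": 0, "tx": 0, "ty": -0.5, "tz": 0, "ax": 0, "ay": 0, "az": 0},
    {"claw": 0, "tx": 0, "ty": -2, "tz": 0, "ax": 0, "ay": 0, "az": 0},
    {"claw": 0, "tx": 0, "ty": -5, "tz": 0, "ax": 0, "ay": 0, "az": 0},
    {"claw": 0, "tx": 0, "ty": -5, "tz": 3, "ax": 0, "ay": 0, "az": 0},
    {"claw": 0, "tx": 0, "ty": -5, "tz": 7, "ax": 0, "ay": 0, "az": 0},
    {"claw": 0, "tx": 0, "ty": -5, "tz": 11, "ax": 0, "ay": 0, "az": 0},
    {"claw": 0, "tx": 0, "ty": -5, "tz": 15, "ax": 0, "ay": 0, "az": 0},
    {"claw": 0, "tx": 0, "ty": -5, "tz": 19, "ax": 0, "ay": 0, "az": 0},
    {"claw": 0, "tx": 0, "ty": -5, "tz": 23, "ax": 0, "ay": 0, "az": 0},
    {"claw": 0, "tx": 0, "ty": -5, "tz": 25, "ax": 0, "ay": 0, "az": 0}
  ]
}}

```text
time: 7.08
eef_pos: [0.4525, 0.021, 0.1767]
tcp_rot: [-0.704, -0.063, 0.063, 0.705]
contact_force: [0.1, -0.1, -0.7]
opening: -0.002
```

```bash
python3 - <<'E'
from g import *
s=ctrl.get_state();print(s["time"],s["eef_pos"],s["contact_force"],s["qpos"])
p,d=cams.read_camera("top");cv2.imwrite("pics/t3.png",p);c=cloud("top",d)
q,_=cams.read_camera("side");cv2.imwrite("pics/s3.png",q)
b=np.zeros(d.shape,bool);b[165:235,300:400]=1
q=c[b&(d>0)&(c[...,2]>.11)&(c[...,2]<.2)];A=np.c_[q,np.ones(len(q))]
qq=(q-H)@ax
k=abs(q[:,2]-np.median(q[:,2]))<.008
print("lid z slope",np.polyfit(qq[k],q[k,2],1),np.median(q[:,2]),k.sum(),len(q))
for P in [(.565,.2765,.18)]:print(rel(P,s))
E
```

```text
7.0833 [0.45247822 0.0209565  0.17666312] [ 0.06723483 -0.12494687 -0.67411725] [-1.79080253e-01 -1.66182792e-01  2.15500001e+00  1.39943166e-03
  1.15298399e+00 -1.92863181e+00]
lid z slope [-0.00256839  0.13002246] 0.1302604969659499 6446 6494
[15.6  -0.3  23.16]
```

View pics/s3.png

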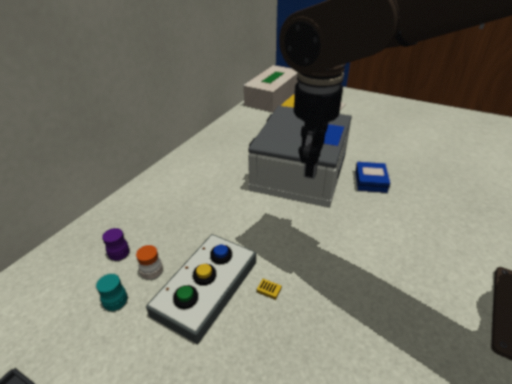

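The side view shows the lid flat on the tank (about (300,135)); the fitted lid slope is about 0.003. Now to above the green button.

Emit:
{"method": "play_rows", "body": {
  "steps": [
    {"claw": 0, "tx": 2, "ty": 0, "tz": 3, "ax": 0, "ay": 0, "az": 0},
    {"claw": 0, "tx": 4, "ty": 0, "tz": 6, "ax": 0, "ay": 0, "az": 0},
    {"claw": 0, "tx": 6, "ty": 0, "tz": 9, "ax": 0, "ay": 0, "az": 0},
    {"claw": 0, "tx": 8, "ty": 0, "tz": 12, "ax": 0, "ay": 0, "az": 0},
    {"claw": 0, "tx": 10, "ty": 0, "tz": 15, "ax": 0, "ay": 0, "az": 0},
    {"claw": 0, "tx": 12, "ty": 0, "tz": 18, "ax": 0, "ay": 0, "az": 0},
    {"claw": 0, "tx": 14, "ty": 0, "tz": 21, "ax": 0, "ay": 0, "az": 0},
    {"claw": 0, "tx": 15.6, "ty": 0, "tz": 23.2, "ax": 0, "ay": 0, "az": 0},
    {"claw": 0, "tx": 15.6, "ty": 2.5, "tz": 23.2, "ax": 0, "ay": 0, "az": 0},
    {"claw": 0, "tx": 15.6, "ty": 5, "tz": 23.2, "ax": 0, "ay": 0, "az": 0},
    {"claw": 0, "tx": 15.6, "ty": 5, "tz": 23.2, "ax": 0, "ay": 0, "az": 0},
    {"claw": 0, "tx": 15.6, "ty": 5, "tz": 23.2, "ax": 0, "ay": 0, "az": 0}
  ]
}}

```text
time: 8.18
eef_pos: [0.566, 0.2722, 0.1249]
tcp_rot: [0.705, 0.06, -0.063, -0.704]
contact_force: [0.4, 0.1, 0.8]
opening: -0.002
```

```bash
python3 - <<'E'
from g import *
s=ctrl.get_state();print(s["time"],s["eef_pos"],s["contact_force"])
p,d=cams.read_camera("wrist");cv2.imwrite("pics/w4.png",p);c=cloud("wrist",d,s)
hsv=cv2.cvtColor(p,cv2.COLOR_BGR2HSV)
for n,lo,hi in (("g",(45,80,30),(80,255,255)),("y",(20,100,60),(35,255,255)),("b",(105,120,30),(130,255,255))):
    m=(cv2.inRange(hsv,lo,hi)>0)&(d>0)&(c[...,2]>.04)&(c[...,2]<.075)&(c[...,0]>.5)
    if m.sum():print(n,m.sum(),np.median(c[m],0),c[m].min(0),c[m].max(0))
E
```

```text
8.1833 [0.56603288 0.27215408 0.12492197] [0.42879732 0.07277863 0.76410081]
g 1242 [0.56354257 0.27619682 0.05770184] [0.55073493 0.26236732 0.04633424] [0.58266406 0.29176514 0.0598294 ]
y 1265 [0.56376644 0.2221686  0.05770456] [0.55117973 0.20565473 0.04673581] [0.58255175 0.23542458 0.06003072]
b 1317 [0.56414321 0.16817281 0.05753094] [0.55144649 0.14763546 0.04647957] [0.58315895 0.18097659 0.05992741]
```

View pics/w4.png

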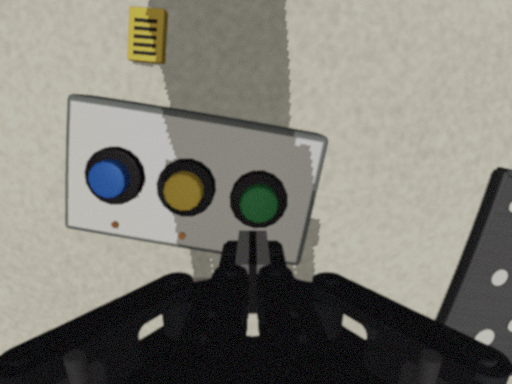

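The wrist view shows the green button at (258,203), 4 mm to the tool's +z side, with its top at z = 0.0577. I align and descend.

Emit:
{"method": "play_rows", "body": {
  "steps": [
    {"claw": 0, "tx": 0, "ty": 2, "tz": 0.4, "ax": 0, "ay": 0, "az": 0},
    {"claw": 0, "tx": 0, "ty": 4, "tz": 0.4, "ax": 0, "ay": 0, "az": 0},
    {"claw": 0, "tx": 0, "ty": 5.5, "tz": 0.4, "ax": 0, "ay": 0, "az": 0},
    {"claw": 0, "tx": 0, "ty": 6.1, "tz": 0.4, "ax": 0, "ay": 0, "az": 0},
    {"claw": 0, "tx": 0, "ty": 6.3, "tz": 0.4, "ax": 0, "ay": 0, "az": 0},
    {"claw": 0, "tx": 0, "ty": 6.3, "tz": 0.4, "ax": 0, "ay": 0, "az": 0}
  ]
}}

```text
time: 8.73
eef_pos: [0.567, 0.2772, 0.0655]
tcp_rot: [-0.704, -0.063, 0.061, 0.705]
contact_force: [-0.8, 1.1, 0.6]
opening: -0.003
```

Emit:
{"method": "play_rows", "body": {
  "steps": [
    {"claw": 0, "tx": 0, "ty": 0.15, "tz": 0, "ax": 0, "ay": 0, "az": 0},
    {"claw": 0, "tx": 0, "ty": 0.3, "tz": 0, "ax": 0, "ay": 0, "az": 0},
    {"claw": 0, "tx": 0, "ty": 0.45, "tz": 0, "ax": 0, "ay": 0, "az": 0},
    {"claw": 0, "tx": 0, "ty": 0.6, "tz": 0, "ax": 0, "ay": 0, "az": 0},
    {"claw": 0, "tx": 0, "ty": 0.6, "tz": 0, "ax": 0, "ay": 0, "az": 0}
  ]
}}

```text
time: 9.15
eef_pos: [0.5659, 0.2774, 0.0583]
tcp_rot: [-0.704, -0.062, 0.062, 0.704]
contact_force: [0.2, 0.1, -0.4]
opening: 0.0
```

Emit:
{"method": "play_rows", "body": {
  "steps": [
    {"claw": 0, "tx": 0, "ty": 0.1, "tz": 0, "ax": 0, "ay": 0, "az": 0},
    {"claw": 0, "tx": 0, "ty": 0.2, "tz": 0, "ax": 0, "ay": 0, "az": 0},
    {"claw": 0, "tx": 0, "ty": 0.3, "tz": 0, "ax": 0, "ay": 0, "az": 0},
    {"claw": 0, "tx": 0, "ty": 0.3, "tz": 0, "ax": 0, "ay": 0, "az": 0}
  ]
}}

```text
time: 9.48
eef_pos: [0.5661, 0.2774, 0.0555]
tcp_rot: [-0.704, -0.062, 0.062, 0.704]
contact_force: [-1.7, -0.5, 2.8]
opening: -0.002
```

Emit:
{"method": "play_rows", "body": {
  "steps": [
    {"claw": 0, "tx": 0, "ty": 0.1, "tz": 0, "ax": 0, "ay": 0, "az": 0},
    {"claw": 0, "tx": 0, "ty": 0.2, "tz": 0, "ax": 0, "ay": 0, "az": 0},
    {"claw": 0, "tx": 0, "ty": 0.2, "tz": 0, "ax": 0, "ay": 0, "az": 0}
  ]
}}

```text
time: 9.73
eef_pos: [0.5662, 0.2774, 0.0535]
tcp_rot: [-0.704, -0.062, 0.062, 0.704]
contact_force: [-0.7, 0.6, 4.1]
opening: 0.003
```

Emit:
{"method": "play_rows", "body": {
  "steps": [
    {"claw": 0, "tx": 0, "ty": 0.1, "tz": 0, "ax": 0, "ay": 0, "az": 0},
    {"claw": 0, "tx": 0, "ty": 0.2, "tz": 0, "ax": 0, "ay": 0, "az": 0},
    {"claw": 0, "tx": 0, "ty": 0.2, "tz": 0, "ax": 0, "ay": 0, "az": 0}
  ]
}}

```text
time: 9.98
eef_pos: [0.5661, 0.2774, 0.0514]
tcp_rot: [-0.704, -0.062, 0.062, 0.704]
contact_force: [-1.1, 0.3, 4.5]
opening: 0.004
```

Emit:
{"method": "play_rows", "body": {
  "steps": [
    {"claw": 0, "tx": 0, "ty": 0.1, "tz": 0, "ax": 0, "ay": 0, "az": 0},
    {"claw": 0, "tx": 0, "ty": 0.1, "tz": 0, "ax": 0, "ay": 0, "az": 0}
  ]
}}

```text
time: 10.15
eef_pos: [0.5662, 0.2775, 0.0511]
tcp_rot: [-0.704, -0.062, 0.062, 0.704]
contact_force: [-3.0, 0.1, 7.3]
opening: -0.002
```

The button has bottomed: z stalls at 0.0511 and force steps to 7 N. I lift and withdraw.

Emit:
{"method": "play_rows", "body": {
  "steps": [
    {"claw": 0, "tx": 0, "ty": 0, "tz": 0, "ax": 0, "ay": 0, "az": 0},
    {"claw": 0, "tx": 0, "ty": -0.4, "tz": 0, "ax": 0, "ay": 0, "az": 0},
    {"claw": 0, "tx": 0, "ty": -0.9, "tz": 0, "ax": 0, "ay": 0, "az": 0},
    {"claw": 0, "tx": 0, "ty": -2, "tz": 0, "ax": 0, "ay": 0, "az": 0},
    {"claw": 0, "tx": 0, "ty": -5, "tz": 0, "ax": 0, "ay": 0, "az": 0},
    {"claw": 0, "tx": 0, "ty": -9, "tz": 0, "ax": 0, "ay": 0, "az": 0},
    {"claw": 0, "tx": 0, "ty": -13, "tz": 0, "ax": 0, "ay": 0, "az": 0},
    {"claw": 0, "tx": -2, "ty": -16, "tz": 2, "ax": 0, "ay": 0, "az": 0},
    {"claw": 0, "tx": -4, "ty": -16, "tz": 5, "ax": 0, "ay": 0, "az": 0},
    {"claw": 0, "tx": -5, "ty": -16, "tz": 8, "ax": 0, "ay": 0, "az": 0},
    {"claw": 0, "tx": -6, "ty": -16, "tz": 11, "ax": 0, "ay": 0, "az": 0},
    {"claw": 0, "tx": -6, "ty": -16, "tz": 11, "ax": 0, "ay": 0, "az": 0}
  ]
}}

```text
time: 11.15
eef_pos: [0.4847, 0.3788, 0.2109]
tcp_rot: [-0.703, -0.064, 0.064, 0.705]
contact_force: [0.6, -1.1, -0.6]
opening: 0.001
```

```bash
python3 - <<'E'
from g import *
s=ctrl.get_state();print(s["time"],s["eef_pos"],s["contact_force"])
p,d=cams.read_camera("side");cv2.imwrite("pics/s5.png",p);c=cloud("side",d)
hsv=cv2.cvtColor(p,cv2.COLOR_BGR2HSV)
for n,lo,hi in (("g",(45,80,30),(80,255,255)),("y",(20,100,60),(35,255,255)),("b",(105,120,30),(130,255,255))):
    m=(cv2.inRange(hsv,lo,hi)>0)&(d>0)&(c[...,2]>.03)&(c[...,2]<.075)&(c[...,0]>.5)&(c[...,1]>.1)&(c[...,1]<.33)&(c[...,0]<.62)
    if m.sum():print(n,m.sum(),np.median(c[m],0),np.percentile(c[m][:,2],90))
p,d=cams.read_camera("top");cv2.imwrite("pics/t5.png",p);c=cloud("top",d)
b=np.zeros(d.shape,bool);b[165:235,300:400]=1
q=c[b&(d>0)&(c[...,2]>.11)&(c[...,2]<.2)];k=abs(q[:,2]-np.median(q[:,2]))<.008
print("lid",np.polyfit(((q-H)@ax)[k],q[k,2],1))
E
```

```text
11.15 [0.48468818 0.37882804 0.21089016] [ 0.5747846  -1.11326724 -0.58217652]
g 244 [0.56153791 0.27983201 0.05563749] 0.05723670557325962
y 209 [0.56243958 0.22494764 0.05521464] 0.05685867937541568
b 174 [0.56204412 0.1708897  0.05493462] 0.056686895827209906
lid [-0.00165585  0.13010344]
```

View pics/s5.png

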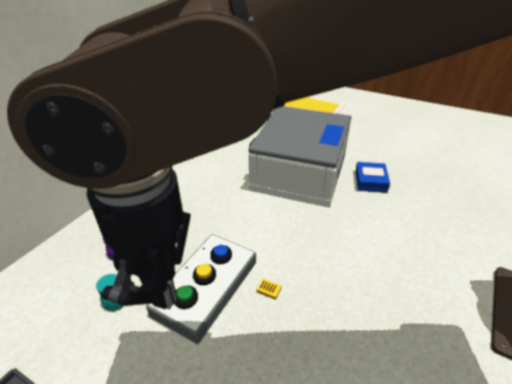

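View pics/t5.png

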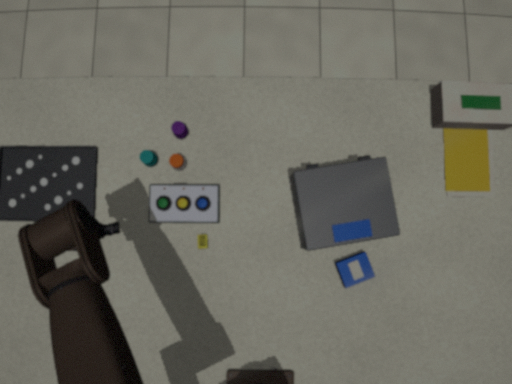

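The lid is flat at (345,200) in the top view. All three buttons are level and up, the loose items have not moved, and the arm is clear. I hand in.

```bash
python3 -c "
from plant import ctrl
print(ctrl.sign_off())"
```

```text
the job is handed in; nothing more can be done
None
```

The lid is shut and the green button has been pressed and released. The job was handed in at about 11 s, well inside the 42 s limit; the sign-off gives no verdict.

- **Lid:** I pushed it down along its arc with the shut fingertips, from about 0.87 rad at roughly 0.5 rad/s and slower near the end. Readings were 2–5 N on the way down. At the hard stop the last reading was 10 N, followed by one more 1 mm push before lifting. Force was only read at the end of each move, so brief peaks in between were not seen.
- **Green button:** I pressed it until it bottomed, with about 6–7 mm of fingertip travel and 7 N at the end, then lifted off and withdrew.
- **Last checks:** The fitted lid slope was about 0.002 rad with its top at z = 0.130. All three buttons stood at the same height, within 1 mm. The loose items showed no visible movement in the pictures, and the arm was about 15 cm clear with its force reading near zero. No check failed or disagreed.
- **Refused move:** One early move call was refused for missing keys. Nothing moved.

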